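# Wind the spring of the meal timer and start it

### The arm

A 6-joint arm with a two-finger parallel gripper is mounted at the origin on the work surface. World frame = base frame: x ahead of the robot, y to its left, z up, the work surface at z = 0. Lengths are in m, angles in rad, forces in N, time in s.
With the tool pointing down it reaches from about 0.3 to 0.75 m from the base axis. Payload 8.5 kg.
Tool frame: the origin (TCP) lies at the centre of the arm's flange, where the gripper is bolted on; the fingertips stand 173 mm ahead of it and the grasp point (between the pads) lies 155 mm ahead of it (arm.nose_length is the distance from the TCP to the fingertips, in m); z points along the fingers, y is the direction in which the jaws open and shut (so a half turn about z gives the same grasp; the last joint's range is limited). The gripper opens to 85 mm and grips with 20 to 120 N. Pads are 22 mm wide; open, the fingers measure 114 mm over their backs; the gripper's body (76 mm by 85 mm) begins 54 mm behind the grasp point. The pads swing forward as they close: fully open they stand 13 mm farther back than shut.
Start: joints at [-1.458, 0.381, 1.297, -0, 1.464, -0.215], TCP at [0.177, -0.521, 0.405] pointing down, gripper open.
Joint ranges: [-3.11, 3.11], [-0.89, 2.33], [0.22, 2.48], [-1.42, 4.56], [0.17, 2.85], [-2.88, 2.88]. Speed limits (rad/s): [2.39, 2.39, 3.14, 3.14, 3.14, 3.14].

### API

Orientations are given as a 3x3 rotation matrix whose columns are the frame's x, y, z axes.
In Python, from bench import arm gives the robot as it stands.
- The arm moves only by the tool jog_arm, never from a script. Its argument "steps" is a list of rows, each a list of 2 entries, a list of its own where there are three numbers: the shift along the tool's x, y, z in units of 30 mm (1.0 is 30 mm), then the turn, a rotation vector about the tool's x, y, z in units of 6 degrees (1.0 is 6 degrees). A call has 1 to 12 rows; each row shifts and turns the pose as measured when the row begins, along the tool's axes as they then stand; what a row does not reach is not made up. A row lasts 1/10 s, in which the tool goes at most 50 mm and 8.59 degrees, less where a joint would pass 70% of its speed; a pose out of reach is approached as far as the arm can. A call is refused whole if a number of a shift passes 1 or a number of a turn 1, either way. A call with a gripper value outside its range is refused whole. "hand" is the closure, from 0 (fully open) to 1 (shut), set as the call begins (left out, the last holds). The fingers move at their own pace and stop on an object; the grip force is fixed at half the most. Time passes only in rows, so rows that do not move let the fingers close. It gives the time, the measured TCP pose, the force and the opening at its end, in the units of the state.
- arm.get_state(): the state, without advancing time (a new reading comes with each control period).
- arm.camera(name): name is "scene" or "top" or "wrist"; returns the picture (480x640x3 uint8, red, green, blue); there is no depth.
- arm.get_calibration(name): a dict with "K" (3x3 intrinsics, pixels), "dist" ([k1, k2, p1, p2, k3] as OpenCV has them; the pictures are not rectified), "xyz" and "orientation" of the camera in the world. Camera axes: x right, y down, z forward; pixel columns grow to the right and rows downward; lengths in m; the calibration is good to about 2 mm. A picture is of the moment at which its call begins: read the wrist's pose just before it. get_calibration takes no time and is no camera call; for the wrist camera it gives the pose at the moment of the call.
- arm.finish_job(): hands the job in, once; it reports no verdict.
The state is a dict: "clock": time; "q": joint angles; "qd": joint speeds; "tau": joint torques, N m; "ee_pos": TCP position; "ee_rot": TCP orientation; "ft_force": force on the tool from outside, world axes, zero at the start; "wrist_torque": the same for the moment, N m; "finger_gap": finger opening in m.
Only numpy, scipy, OpenCV 4.12 (cv2) and the standard library are available. Lean on these libraries where they do the work, as an engineer would, in place of code of your own. Each camera call takes 0.05 s, during which the arm holds its last target. There are 200 camera calls.

### The job

Wind up the steel meal timer by its butterfly key, over the top and away from the robot, a part of a turn at a time, until the hand on its dial points at the long mark, not short of it and not past it. Then flip its start lever right over to the other side, and let go. Leave the tiffin, bowl, jar, spoon and tumbler around it where they are.

Things in the scene. Friction and masses are not known exactly. Their poses are not given: they have to be found in the camera images.
- timer: Wind-up meal timer: steel case 90 (own x) x 170 (own y) x 95 mm high, fixed to the table by suction feet. Origin: centre of its underside. Its x axis points away from the robot, turned up to 0.45 rad about the vertical; its +y end carries the key, the other end of its top the start lever; a dial between, under a clear cover whose top is 106 mm above the table.
- key_centre (a point): Centre of the butterfly key, on its level axis (along the timer's y): 37 mm out from the case's +y end, 75 mm above the table. Two opposite flat steel wings on a 20 mm hub, each 8 mm thick, 36 mm wide along the axis (19 to 55 mm from the case), round-ended, reaching 50 mm from the axis (100 mm over both), so they pass 25 mm above the table.
- timer_key (a joint): Turn of the key (rad), 0 to 7.2 (end stop), growing as it is wound: upper wing away from the robot (to the timer's +x) and down. At angle a the first wing leans a from upright towards +x, the second is opposite. Starts at 0.1 to 1.3; wound to the mark at 6.28 (a full turn from 0). Fingertips from above can push a wing from about 0.95 before upright to 2.2 past it.
- key_wing (a point): Middle of the first wing's round end, 50 mm from the axis; moves with the key. The spring pulls back with 0.01 N m per rad, but an inner friction brake of 0.11 N m is stronger: the key stays where it is left, takes 0.11 to 0.18 N m (about 4 N at a wing's end) to wind, and can be pushed back if wound too far.
- dial_centre (a point): Centre of the 80 mm white dial, on top of its clear cover, 106 mm above the table, 22 mm from the case's centre towards the key. Under the cover a black hand, 32 mm long, is geared to the key and turns half as much, clockwise from above: it points to the timer's -x (robot) at key 0, to its +x at key 6.28.
- long_mark (a point): Middle of the long black mark, 16 x 6 mm, on the dial at the timer's +x side (away from the robot). The other marks are short and thin, every 30 degrees of the hand's turn from the -x side on.
- start_lever (a joint): Swing of the start lever (rad): 0 leans 0.5 rad to the timer's -x (stopped), 1.0 leans 0.5 rad to its +x (running). Stays where left (0.06 N m friction). Pivot 117 mm above the table, 55 mm from the case's centre, away from the key, axis along the timer's y; it stands on a 70 x 50 x 25 mm block, top 120 mm above the table.
- start_lever_tip (a point): Centre of the black ball, 26 mm in diameter, at the end of the start lever, 60 mm from its pivot (about 170 mm above the table). Moves with the lever.
- tiffin: Three-tier steel tiffin carrier, 134 mm across, 227 mm high with its handle; loose; leave alone. Origin: centre of underside.
- bowl: Green melamine bowl, 130 mm across, 55 mm high; loose; leave alone. Origin: centre of underside.
- jar: Small glass jar with a steel cap, 64 mm across, 90 mm high; loose; leave alone. Origin: centre of underside.
- spoon: Steel spoon, 170 mm long, lying flat; loose; leave alone. Origin: on its underside, half way along it.
- tumbler: Open steel tumbler, 68 mm across, 95 mm high; loose; leave alone. Origin: centre of underside.
Things that resemble listed ones, but are neither listed nor needed, are in the scene too. Leave any green look-alike of the timer alone.

How it is judged:
On the way, in this order (a step that is already met when the one before it is completed fails the run):
1. the key is wound so that the hand is at the long mark (key within 0.4 rad of 6.28), the start lever still on its stopped side (value of joint timer_key between 5.8832 and 6.6832 rad and value of joint start_lever below 0.4 rad), for 0.2 s.
2. the start lever is flipped over to its running side (past 0.8 rad), the key still wound to the mark (value of joint timer_key between 5.8832 and 6.6832 rad and value of joint start_lever above 0.8 rad), for 0.2 s.
At the end, for the whole second after the job is handed in: The key stands within 0.4 rad of 6.28 (the hand within 0.2 rad of the long mark), the start lever is past 0.8 rad of its 1.0 rad swing, both at rest; tiffin, bowl, jar, spoon and tumbler were not shifted by more than 30 mm (all of step 2 and velocity of joint timer_key between -0.1 and 0.1 rad/s and velocity of joint start_lever between -0.1 and 0.1 rad/s); the robot touches nothing.
It fails at once if a piece of tableware (tiffin, bowl, jar, spoon or tumbler) is shifted by more than 30 mm (distance of any of tiffin, bowl, jar, spoon, tumbler from where it was at the start of the episode above 0.03 m).
It also fails if it takes over 58 s, if anything falls off the work surface, if the arm or the gripper's body presses on something with over 40 N, if the wrist force passes 120 N, or if a joint passes its speed limit or range.

## Working session

There is one attempt and no reset: what is moved stays moved. The work goes in short steps, Python scripts to look and compute and a tool call to move; the robot and the scene stay as the last step left them, time stands still between calls to the robot, and variables do not carry over. Pictures are saved under pics/ and viewed, about 8 in all and at most 12, crops included, and the job is handed in when it is done.

Besides the shell and the picture viewer there is one more tool, called as name(argument=value, ...), one argument or row to a line, values as JSON. jog_arm: Moves the arm, as the interface text tells. Its arguments: {"type":"object","properties":{"steps":{"type":"array"},"hand":{"type":"number"}},"required":["steps"]}

```bash
mkdir -p pics; ls; python3 - <<'E'
from bench import arm
import cv2, numpy as np
for n in("scene","top"):
    cv2.imwrite(f"pics/{n}0.png",arm.camera(n)[:,:,::-1])
    c=arm.get_calibration(n);print(n,c)
s=arm.get_state();print(s['clock'],s['ee_pos'],s['ee_rot'],s['finger_gap'],arm.nose_length)
E
```

```text
pics
scene {'K': array([[514.26488388,   0.        , 323.25987196],
       [  0.        , 514.26488388, 248.28458287],
       [  0.        ,   0.        ,   1.        ]]), 'dist': array([-0.03981181,  0.        ,  0.        ,  0.        ,  0.        ]), 'xyz': array([1.3682179 , 0.10973513, 0.84186616]), 'orientation': array([[-0.05884225,  0.65460457, -0.75367795],
       [ 0.99801837,  0.02171641, -0.05905704],
       [-0.02229183, -0.75565948, -0.65458523]])}
top {'K': array([[459.37416319,   0.        , 306.97888916],
       [  0.        , 459.37416319, 237.08907175],
       [  0.        ,   0.        ,   1.        ]]), 'dist': array([-0.047003,  0.      ,  0.      ,  0.      ,  0.      ]), 'xyz': array([0.47748829, 0.05908504, 1.12158256]), 'orientation': array([[-0.02704666, -0.99687358,  0.07423979],
       [-0.99960399,  0.02754831,  0.00574135],
       [-0.00776858, -0.0740551 , -0.99722389]])}
0.1 [ 0.17707288 -0.52067599  0.40416547] [[ 9.46761867e-01  3.21934686e-01 -1.60514458e-04]
 [ 3.21934599e-01 -9.46760933e-01  1.36047396e-03]
 [ 2.86014939e-04 -1.33972003e-03 -9.99999062e-01]] 0.08509787754043353 0.1734
```

View pics/top0.png

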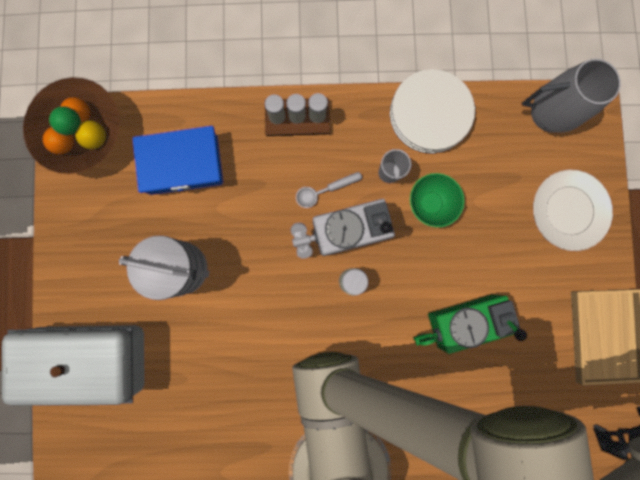

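View pics/scene0.png

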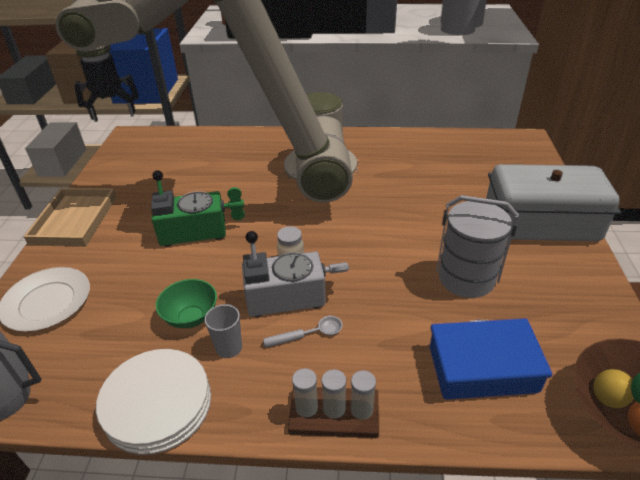

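The steel timer is at top view (345,230), with its key at (303,241) and lever ball at (386,227). The green look-alike is at (470,325) and is to be left alone. I'll crop and measure the steel one.

```bash
cat > h.py <<'E'
from bench import arm
import cv2, numpy as np
def ray(cal,uv):
    p=cv2.undistortPoints(np.array([[uv]],float),cal['K'],cal['dist'])[0,0]
    return cal['xyz'],cal['orientation']@np.r_[p,1]
def onz(cal,uv,z):
    o,d=ray(cal,uv);return o+d*(z-o[2])/d[2]
def proj(cal,P):
    R=cal['orientation'].T
    return cv2.projectPoints(np.atleast_2d(P).astype(float),cv2.Rodrigues(R)[0],-R@cal['xyz'],cal['K'],cal['dist'])[0][:,0]
def tri(a,b):
    A=[];r=[]
    (o1,d1),(o2,d2)=a,b
    t=np.linalg.lstsq(np.c_[d1,-d2],o2-o1,rcond=None)[0]
    return (o1+t[0]*d1+o2+t[1]*d2)/2
E
python3 - <<'E'
import cv2,numpy as np
a=cv2.imread('pics/top0.png')[190:270,280:400]; b=cv2.imread('pics/scene0.png')[220:320,230:360]
a=cv2.resize(a,(780,520),interpolation=cv2.INTER_CUBIC)
cv2.imwrite('pics/ct.png',a)
b=cv2.resize(b,(780,600),interpolation=cv2.INTER_CUBIC);cv2.imwrite('pics/cs.png',b)
E
```

```text
(no output)
```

View pics/ct.png

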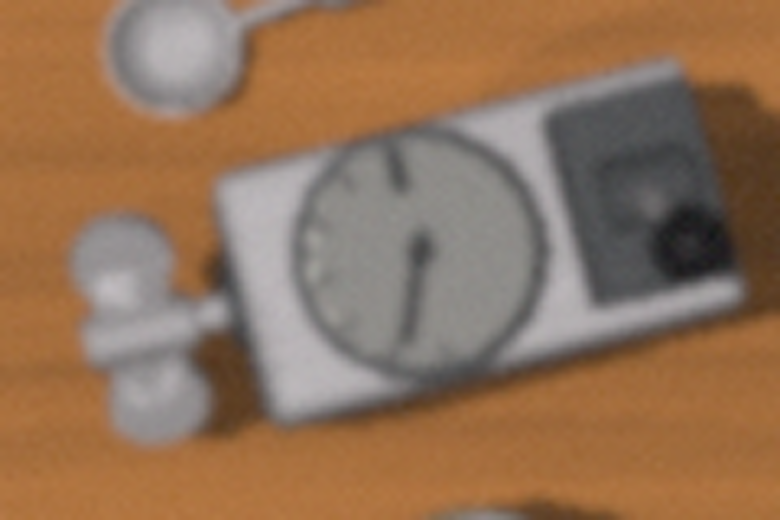

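View pics/cs.png

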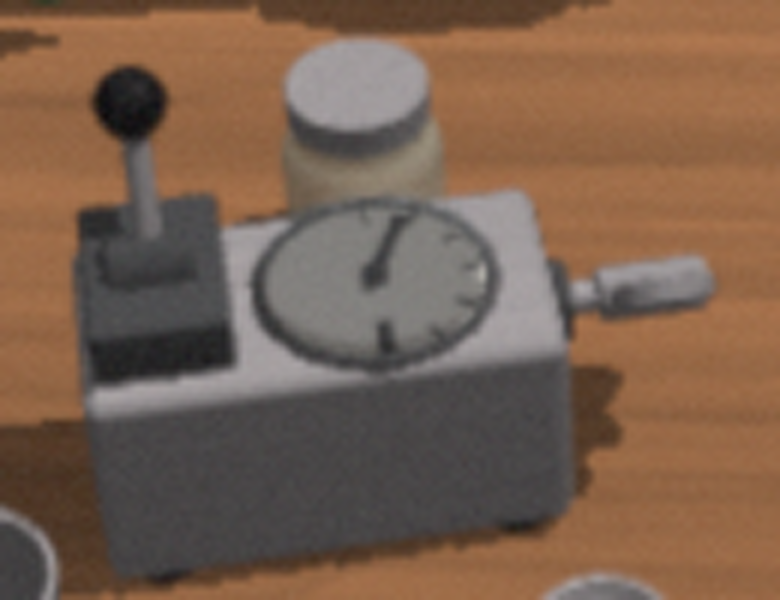

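```bash
cat >> h.py <<'E'
def timer(yaw,C):
    X=np.array([np.cos(yaw),np.sin(yaw),0]);Y=np.array([-X[1],X[0],0]);Z=np.array([0,0,1.])
    return lambda x,y,z:C+X*x+Y*y+Z*z
E
python3 - <<'E'
from h import *
ct=arm.get_calibration('top');cs=arm.get_calibration('scene')
f=lambda p:(p[0]/6.5+280-.4,p[1]/6.5+190-.4)
g=lambda p:(p[0]/6+230-.4,p[1]/6+220-.4)
c=[onz(ct,f(p),.095) for p in((218,180),(680,62),(745,295),(280,420))]
for p in c:print(p)
m=sum(c)/4
y=(c[0]-c[1]+c[3]-c[2]);yaw=np.arctan2(-y[0],y[1]);print('centre',m,'yaw',yaw,'len',np.linalg.norm(c[0]-c[1]),np.linalg.norm(c[0]-c[3]))
d1=onz(ct,f((422,253)),.106);d2=onz(cs,g((376,282)),.106)
print('dial',d1,d2)
tip=tri(ray(ct,f((690,243))),ray(cs,g((130,103))));print('tip',tip)
C=m*1;C[2]=0;T=timer(yaw,C)
print('pred dial',T(0,.022,.106),'tip',T(-.0288,-.055,.117+.0527),'key',T(0,.122,.075))
# cs corners
for p in((520,195),(555,350),(100,405)):print('scene corner',onz(cs,g(p),.095))
h=onz(ct,f((406,345)),.1)-onz(ct,f((422,250)),.1);a=np.arctan2(h[1],h[0]);print('key est',2*((yaw+np.pi-a)%(2*np.pi)))
E
```

```text
[0.59814327 0.04994562 0.095     ]
[ 0.63490601 -0.11147809  0.095     ]
[ 0.5532401  -0.13066765  0.095     ]
[0.51458551 0.03096916 0.095     ]
centre [ 0.57521872 -0.04030774  0.095     ] yaw 0.22933920589045756 len 0.16555698265684654 0.08568550128036888
dial [ 0.56984927 -0.01887774  0.106     ] [ 0.58187721 -0.01840842  0.106     ]
tip [ 0.56485268 -0.10032436  0.1711781 ]
pred dial [ 0.57021737 -0.01888377  0.106     ] tip [ 0.55967617 -0.10041489  0.1697    ] key [0.54748397 0.07849791 0.075     ]
scene corner [0.52160268 0.02771587 0.095     ]
scene corner [0.60242191 0.04548438 0.095     ]
scene corner [ 0.6350042  -0.10852484  0.095     ]
key est 0.856961339719037
```

Both views agree to about 5 mm. The timer centre is near (0.577,-0.041) with yaw 0.23, the key starts near 0.84, and the key centre is near (0.549,0.078). The plan is to push with closed fingers: the first wing to about 2.2, then the second wing to about 5.3, then the first wing back up to upright (6.28).

jog_arm(
  steps=[
    [[0.9,-0.75,0],[0,0,0]],
    [[0.9,-0.75,0],[0,0,0]],
    [[0.9,-0.75,0],[0,0,0]],
    [[0.9,-0.75,0],[0,0,0]],
    [[0.9,-0.75,0],[0,0,0]],
    [[0.9,-0.75,0],[0,0,0]],
    [[0.9,-0.75,0],[0,0,0]],
    [[0.9,-0.75,0],[0,0,0]],
    [[0.9,-0.75,0],[0,0,0]],
    [[0.9,-0.75,0],[0,0,0]],
    [[0.9,-0.75,0],[0,0,0]],
    [[0.9,-0.75,0],[0,0,0]],
  ],
  hand=1,
)

```text
clock: 1.3
ee_pos: [0.4024, -0.1498, 0.4017]
ee_rot: [[0.949, 0.314, -0.003], [0.314, -0.949, 0.008], [-0.001, -0.009, -1.0]]
ft_force: [0.5, -0.6, 0.1]
finger_gap: -0.0002
```

```bash
cat >> h.py <<'E'
YAW=0.23; KEY=np.array([.549,.0785,.075])
def rel():
    "tip in timer axes about key centre (mm), yaw error, tilt"
    s=arm.get_state();R=s['ee_rot'];tip=s['ee_pos']+R[:,2]*arm.nose_length
    d=(tip-KEY)*1000;c,n=np.cos(YAW),np.sin(YAW)
    print('t %.1f'%s['clock'],'rel x %.1f y %.1f z %.1f'%(c*d[0]+n*d[1],-n*d[0]+c*d[1],d[2]),'yaw %.3f'%np.arctan2(R[1,0],R[0,0]),'toolz',R[:,2].round(3),'F',s['ft_force'].round(1),'gap',round(s['finger_gap'],4))
E
python3 -c "
from h import *
rel()"
```

```text
t 1.3 rel x -195.0 y -187.4 z 153.3 yaw 0.320 toolz [-0.003  0.008 -1.   ] F [ 0.5 -0.6  0.1] gap -0.0002
```

jog_arm(
  steps=[
    [[0.55,-0.7,0],[0,0,0.1]],
    [[0.55,-0.7,0],[0,0,0.1]],
    [[0.55,-0.7,0],[0,0,0.1]],
    [[0.55,-0.7,0],[0,0,0.1]],
    [[0.6,-0.7,0],[0,0,0.1]],
    [[0.6,-0.7,0],[0,0,0.1]],
    [[0.6,-0.7,0],[0,0,0.1]],
    [[0.6,-0.7,0],[0,0,0.1]],
    [[0.6,-0.6,0],[0,0,0.1]],
    [[0.6,-0.4,0],[0,0,0]],
    [[0.3,-0.1,0],[0,0,0]],
    [[0,0,0],[0,0,0]],
  ],
)

```text
clock: 2.5
ee_pos: [0.5285, 0.107, 0.4]
ee_rot: [[0.974, 0.226, -0.01], [0.226, -0.974, 0.01], [-0.008, -0.012, -1.0]]
ft_force: [-0.1, -0.5, 0.1]
finger_gap: -0.0002
```

```bash
python3 -c "
from h import *
rel()
cv2.imwrite('pics/w1.png',arm.camera('wrist')[:,:,::-1])
c=arm.get_calibration('wrist');print(c['xyz'],c['orientation'])
T=timer(.23,np.array([.577,-.0405,0]))
print(proj(c,[KEY,KEY+[0,0,.05],T(0,.022,.106),T(0,.085,.095)]))"
```

```text
t 2.5 rel x -14.9 y 34.4 z 151.6 yaw 0.228 toolz [-0.01  0.01 -1.  ] F [-0.1 -0.5  0.1] gap -0.0002
[0.59947847 0.12455536 0.36798362] [[ 0.22638936 -0.92870638 -0.29368743]
 [-0.97396804 -0.21942297 -0.05691934]
 [-0.01158042  0.29892811 -0.95420537]]
[[363.55835491 201.20343282]
 [370.8073871  214.82589008]
 [492.81204343 209.44649323]
 [411.39075033 206.07090856]]
```

View pics/w1.png

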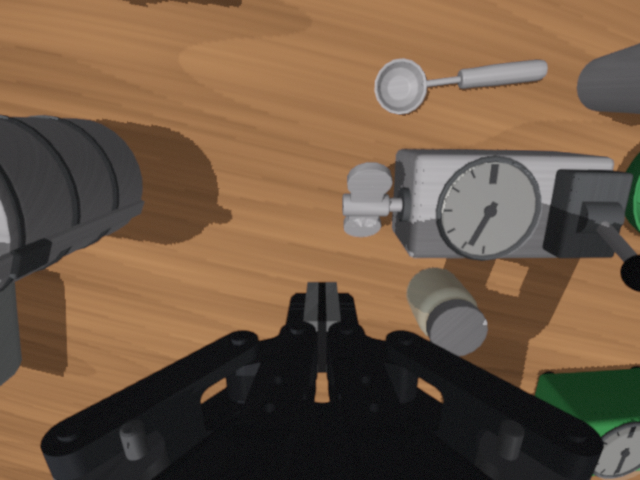

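The picture shows the dial at (491,209), where it was predicted at (493,209), and the key hub at (367,206), within 2–3 mm. The calibration is good, so I'll descend behind the first wing.

jog_arm(
  steps=[
    [[0.3,0.6,0],[0,0,0]],
    [[0,0.6,0],[0,0,0]],
    [[0,0,0.8],[0,0,0]],
    [[0,0,0.9],[0,0,0]],
    [[0,0,0.9],[0,0,0]],
    [[0,0,0.9],[0,0,0]],
    [[0,0,0.6],[0,0,0]],
    [[0,0,0],[0,0,0]],
  ],
)

```text
clock: 3.35
ee_pos: [0.5453, 0.0601, 0.2739]
ee_rot: [[0.977, 0.215, -0.007], [0.215, -0.977, 0.007], [-0.005, -0.008, -1.0]]
ft_force: [-1.0, -0.3, 0.4]
finger_gap: 0.0002
```

```bash
python3 -c "
from h import *
rel()"
```

```text
t 3.4 rel x -8.7 y -15.7 z 25.5 yaw 0.217 toolz [-0.007  0.007 -1.   ] F [-1.  -0.3  0.4] gap 0.0002
```

jog_arm(
  steps=[
    [[0.1,-0.4,0],[0,0,0]],
    [[0.3,-0.15,0],[0,0,0]],
    [[0.3,0,0],[0,0,0]],
    [[0.3,0,0.15],[0,0,0]],
    [[0.2,0,0.2],[0,0,0]],
    [[0.15,0,0.25],[0,0,0]],
    [[0.1,0,0.25],[0,0,0]],
    [[0.1,0,0.25],[0,0,0]],
    [[0,0,0],[0,0,0]],
  ],
)

```text
clock: 4.25
ee_pos: [0.5916, 0.0868, 0.2421]
ee_rot: [[0.977, 0.214, -0.002], [0.214, -0.977, 0.005], [-0.001, -0.006, -1.0]]
ft_force: [0.2, 0.5, -0.5]
finger_gap: -0.0001
```

```bash
python3 -c "
from h import *
rel()"
```

```text
t 4.2 rel x 43.3 y -0.7 z -6.3 yaw 0.216 toolz [-0.002  0.005 -1.   ] F [ 0.2  0.5 -0.5] gap -0.0001
```

jog_arm(
  steps=[
    [[-0.25,0,0.15],[0,0,0]],
    [[-0.05,0,0.2],[0,0,0]],
    [[0,0,0.1],[0,0,0]],
    [[0,0,0],[0,0,0]],
  ],
)

```text
clock: 4.65
ee_pos: [0.5841, 0.0848, 0.2294]
ee_rot: [[0.977, 0.214, 0.007], [0.214, -0.977, 0.006], [0.008, -0.004, -1.0]]
ft_force: [1.0, -0.2, 1.1]
finger_gap: 0.0001
```

```bash
python3 -c "
from h import *
rel()
a=arm.camera('scene')[:,:,::-1][210:310,230:380]
cv2.imwrite('pics/s1.png',cv2.resize(a,(780,520),interpolation=cv2.INTER_CUBIC))"
```

```text
t 4.7 rel x 37.1 y -1.1 z -19.0 yaw 0.215 toolz [ 0.007  0.006 -1.   ] F [ 1.  -0.2  1.1] gap 0.0001
```

View pics/s1.png

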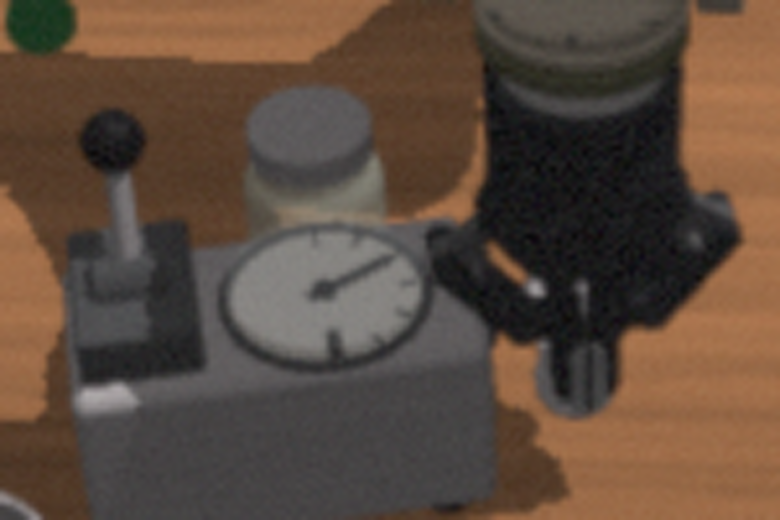

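```bash
cat >> h.py <<'E'
def keyang(n='scene'):
    "key angle: darkest radial line of the dial, projected at the dial plane"
    cal=arm.get_calibration(n);g=cv2.cvtColor(arm.camera(n),cv2.COLOR_RGB2GRAY)
    T=timer(YAW,np.array([.578,-.0405,0]))
    th=np.linspace(0,2*np.pi,360,endpoint=False);r=np.linspace(.009,.021,13)
    P=[T(-np.cos(t)*q,.022+np.sin(t)*q,.100) for t in th for q in r]
    uv=proj(cal,P).astype(np.float32).reshape(360,13,2)
    v=cv2.remap(g,uv[...,0],uv[...,1],cv2.INTER_LINEAR).mean(1)
    w=np.clip(np.median(v)-v-0.4*(np.median(v)-v.min()),0,None)
    print('key',round(2*(np.angle((w*np.exp(1j*th)).sum())%(2*np.pi)),2),'dark at',(2*th[np.argmin(v)]).round(2),'contrast',round(float(np.median(v)-v.min())))
E
python3 -c "
from h import *
rel();keyang()
cs=arm.get_calibration('scene');g=lambda x,y:onz(cs,(x/5.2+229.6,y/5.2+209.6),.1)
print(g(322,292))
for p in((393,257),(334,345)):
  d=g(*p)-g(322,292);print(2*((YAW+np.pi-np.arctan2(d[1],d[0]))%(2*np.pi)))"
```

```text
t 4.7 rel x 37.1 y -1.1 z -18.9 yaw 0.215 toolz [ 0.007  0.006 -1.   ] F [0.8 0.3 0.2] gap 0.0002
key 1.95 dark at 1.95 contrast 49
[ 0.57289176 -0.0213125   0.1       ]
2.23035293695017
6.230440640687082
```

jog_arm(
  steps=[
    [[0,0,-0.8],[0,0,0]],
    [[0,0,-0.9],[0,0,0]],
    [[0,0,-0.9],[0,0,0]],
    [[-0.8,0,0],[0,0,0.1]],
    [[-0.9,0,0],[0,0,0]],
    [[-0.9,0,0],[0,0,0]],
    [[-0.8,0,0],[0,0,0]],
    [[0,0,0],[0,0,0]],
    [[0,0,0],[0,0,0]],
  ],
)

```text
clock: 5.65
ee_pos: [0.4799, 0.0629, 0.308]
ee_rot: [[0.979, 0.203, 0.001], [0.203, -0.979, 0.006], [0.002, -0.006, -1.0]]
ft_force: [0.5, 0.4, -0.2]
finger_gap: 0.0001
```

```bash
sed -i 's/T=timer(YAW,np.array(\[.578,-.0405,0\]))/T=timer(YAW,np.array([.578,-.0427,0]))/' h.py; python3 -c "
from h import *
keyang();keyang();rel();keyang('top')"
```

```text
key 2.15 dark at 2.16 contrast 51
key 2.16 dark at 2.16 contrast 52
t 5.8 rel x -70.1 y 1.6 z 59.5 yaw 0.205 toolz [ 0.001  0.006 -1.   ] F [-0.  -0.4 -0.6] gap 0.0004
key 2.23 dark at 2.23 contrast 44
```

jog_arm(
  steps=[
    [[0,0.05,0.7],[0,0,-0.2]],
    [[0,0,0.75],[0,0,0]],
    [[0.3,0,0],[0,0,0]],
    [[0.4,0,0],[0,0,0]],
    [[0.4,0,0],[0,0,0]],
    [[0.4,0,0],[0,0,0]],
    [[0.4,0,0],[0,0,0]],
    [[0.4,0,0],[0,0,0]],
    [[0.2,0,0],[0,0,0]],
    [[0,0,0],[0,0,0]],
  ],
)

```text
clock: 6.8
ee_pos: [0.5309, 0.0748, 0.2699]
ee_rot: [[0.963, 0.233, -0.136], [0.231, -0.972, -0.027], [-0.138, -0.005, -0.99]]
ft_force: [-0.4, 0.5, -0.3]
finger_gap: 0.0001
```

```bash
python3 -c "
from h import *
keyang();rel()"
```

```text
key 2.49 dark at 2.51 contrast 54
t 6.8 rel x -42.0 y 1.3 z 23.1 yaw 0.236 toolz [-0.134 -0.027 -0.991] F [-2.6 -1.1  0.7] gap 0.0001
```

The fingers lag by tilting about 8°, and the rows build on the measured pose. I'll rotate the tilt out, which also pushes the wing.

jog_arm(
  steps=[
    [[0,0,0],[0,0.5,0]],
    [[0,0,0],[0,0.5,0]],
    [[0,0,0],[0,0.5,0]],
    [[0,0,0],[0,0,0]],
  ],
)

```text
clock: 7.25
ee_pos: [0.5326, 0.0753, 0.2722]
ee_rot: [[0.972, 0.234, 0.021], [0.234, -0.972, 0.009], [0.022, -0.004, -1.0]]
ft_force: [0.6, -0.8, -0.5]
finger_gap: -0.0002
```

```bash
python3 -c "
from h import *
keyang();rel()"
```

```text
key 3.1 dark at 3.14 contrast 52
t 7.3 rel x -12.9 y 1.3 z 23.9 yaw 0.236 toolz [ 0.02   0.009 -1.   ] F [-0.4 -0.1  0.7] gap 0.0001
```

jog_arm(
  steps=[
    [[0.3,0,0],[0,0.1,0]],
    [[0.3,0,0],[0,0.15,0]],
    [[0.25,0,0.05],[0,0.15,0]],
    [[0.2,0,0.15],[0,0.15,0]],
    [[0.15,0,0.2],[0,0.1,0]],
    [[0,0,0],[0,0,0]],
  ],
)

```text
clock: 7.9
ee_pos: [0.5697, 0.0847, 0.2596]
ee_rot: [[0.969, 0.235, 0.069], [0.234, -0.972, 0.023], [0.073, -0.006, -0.997]]
ft_force: [-0.1, -1.4, 0.6]
finger_gap: -0.0002
```

```bash
python3 -c "
from h import *
keyang();rel()"
```

```text
key 4.29 dark at 4.29 contrast 54
t 8.0 rel x 34.1 y 2.5 z 12.0 yaw 0.237 toolz [ 0.07   0.023 -0.997] F [ 0.   0.4 -0.3] gap -0.0002
```

jog_arm(
  steps=[
    [[0.1,0,0.2],[0,-0.1,0]],
    [[0.1,0,0.25],[0,-0.2,0]],
    [[0.1,0,0.25],[0,-0.2,0]],
    [[0.1,0,0.25],[0,-0.2,0]],
    [[0,0,0.1],[0,0,0]],
    [[0,0,0],[0,0,0]],
  ],
)

```text
clock: 8.55
ee_pos: [0.5851, 0.0885, 0.2307]
ee_rot: [[0.972, 0.235, 0.002], [0.235, -0.972, 0.004], [0.002, -0.004, -1.0]]
ft_force: [0.3, 0.3, 0.9]
finger_gap: 0.0004
```

```bash
python3 -c "
from h import *
keyang();rel()"
```

```text
key 5.11 dark at 5.13 contrast 58
t 8.6 rel x 37.7 y 2.1 z -17.7 yaw 0.237 toolz [ 0.001  0.004 -1.   ] F [ 1.  -0.1  0.6] gap -0.0
```

jog_arm(
  steps=[
    [[-0.05,0,0.2],[0,0,0]],
    [[-0.05,0,0.2],[0,0,0]],
    [[0,0,0],[0,0,0]],
  ],
)

```text
clock: 8.9
ee_pos: [0.5827, 0.0877, 0.2199]
ee_rot: [[0.972, 0.235, 0.007], [0.235, -0.972, 0.004], [0.008, -0.002, -1.0]]
ft_force: [-0.3, -0.0, -0.2]
finger_gap: -0.0001
```

```bash
python3 -c "
from h import *
keyang();rel()"
```

```text
key 5.39 dark at 5.38 contrast 57
t 8.9 rel x 36.3 y 1.7 z -28.3 yaw 0.237 toolz [ 0.007  0.004 -1.   ] F [-0.3  0.9 -0.2] gap -0.0005
```

jog_arm(
  steps=[
    [[0,0,-0.9],[0,0,0]],
    [[0,0,-1],[0,0,0]],
    [[0,0,-1],[0,0,0]],
    [[-0.8,0,0],[0,0,0]],
    [[-0.9,0,0],[0,0,0]],
    [[-0.9,0,0],[0,0,0]],
    [[-0.8,0,0],[0,0,0]],
    [[0,0,0],[0,0,0]],
    [[0,0,0.7],[0,0,0]],
    [[0,0,0.75],[0,0,0]],
    [[0,0,0],[0,0,0]],
  ],
)

```text
clock: 10.05
ee_pos: [0.48, 0.0629, 0.2663]
ee_rot: [[0.972, 0.234, 0.008], [0.234, -0.972, 0.004], [0.008, -0.002, -1.0]]
ft_force: [-0.4, 0.0, -0.2]
finger_gap: 0.0005
```

```bash
python3 -c "
from h import *
keyang();rel()"
```

```text
key 5.39 dark at 5.41 contrast 57
t 10.1 rel x -68.5 y 0.7 z 19.1 yaw 0.237 toolz [ 0.01   0.004 -1.   ] F [-0.3  0.1 -0.3] gap -0.0002
```

jog_arm(
  steps=[
    [[0.4,0,0],[0,0,0]],
    [[0.4,0,0],[0,0,0]],
    [[0.3,0,0],[0,0.2,0]],
    [[0.2,0,0],[0,0.2,0]],
    [[0.1,0,0],[0,0.2,0]],
    [[0,0,0],[0,0,0]],
  ],
)

```text
clock: 10.7
ee_pos: [0.5224, 0.0732, 0.2737]
ee_rot: [[0.969, 0.236, 0.066], [0.235, -0.972, 0.016], [0.068, -0.0, -0.998]]
ft_force: [-0.1, 0.4, -0.3]
finger_gap: 0.0002
```

```bash
python3 -c "
from h import *
keyang();rel()"
```

```text
key 6.19 dark at 6.21 contrast 57
t 10.8 rel x -15.3 y 1.0 z 25.8 yaw 0.238 toolz [ 0.067  0.016 -0.998] F [-0.4  0.5  0. ] gap -0.0005
```

jog_arm(
  steps=[
    [[-0.6,0,0],[0,0,0]],
    [[-0.7,0,-0.3],[0,-0.2,0]],
    [[-0.6,0,-0.7],[0,-0.2,0]],
    [[0,0,-0.7],[0,-0.2,0]],
    [[0,0.8,0],[0,0,0]],
    [[0,0.9,0],[0,0,0]],
    [[0,0.9,0],[0,0,0]],
    [[0,0.9,0],[0,0,0]],
    [[0,0.9,0],[0,0,0]],
    [[0,0.9,0],[0,0,0]],
    [[0,0.4,0],[0,0,0]],
    [[0,0,0],[0,0,0]],
  ],
)

```text
clock: 11.95
ee_pos: [0.506, -0.1129, 0.3306]
ee_rot: [[0.971, 0.237, 0.019], [0.237, -0.971, -0.002], [0.018, 0.006, -1.0]]
ft_force: [-0.7, 0.2, -0.0]
finger_gap: 0.0001
```

```bash
python3 -c "
from h import *
keyang();rel()
a=arm.camera('scene')[:,:,::-1][190:310,220:380]
cv2.imwrite('pics/s2.png',cv2.resize(a,(780,585),interpolation=cv2.INTER_CUBIC))"
```

```text
key 6.2 dark at 6.21 contrast 60
t 12.0 rel x -82.4 y -176.8 z 82.2 yaw 0.240 toolz [ 0.018 -0.001 -1.   ] F [ 1.2 -0.1 -0.2] gap -0.0001
```

View pics/s2.png

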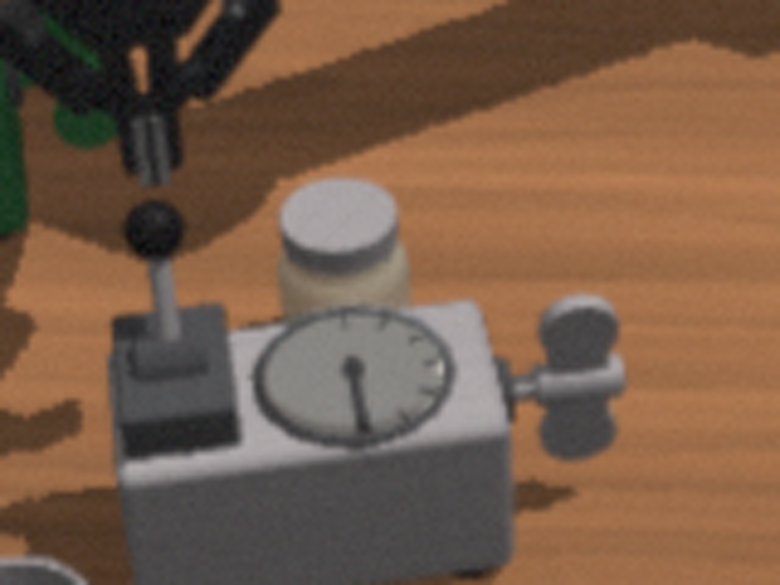

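The hand lies on the long mark (tip at (363,425)), the wings are upright at (577,380), and the finger is in line behind the lever ball at (153,230). Now I'll flip the lever.

jog_arm(
  steps=[
    [[0,0,0.3],[0,0,0]],
    [[0.4,0,0],[0,-0.1,0]],
    [[0.4,0,0],[0,0,0]],
    [[0.4,0,0],[0,0.05,0]],
    [[0.4,0,0],[0,0.05,0]],
    [[0.4,0,0],[0,0.05,0]],
    [[0.3,0,0],[0,0.05,0]],
    [[0.2,0,0],[0,0,0]],
    [[0,0,0],[0,0,0]],
  ],
)

```text
clock: 12.95
ee_pos: [0.582, -0.0857, 0.3197]
ee_rot: [[0.969, 0.246, 0.025], [0.246, -0.969, 0.004], [0.025, 0.002, -1.0]]
ft_force: [-0.1, 0.4, -0.1]
finger_gap: -0.0001
```

```bash
python3 -c "
from h import *
keyang();rel()"
```

```text
key 6.2 dark at 6.21 contrast 60
t 13.0 rel x -1.2 y -167.7 z 71.4 yaw 0.248 toolz [ 0.025  0.004 -1.   ] F [-0.1  0.2  1.1] gap 0.0001
```

jog_arm(
  steps=[
    [[0.15,0.1,0],[0,0,0]],
    [[0.12,0.1,0],[0,0,0]],
    [[0,0,0],[0,0,0]],
    [[-0.6,0,0],[0,0,0]],
    [[-0.8,0,-0.3],[0,0,0]],
    [[-0.9,0,-0.8],[0,0,0]],
    [[-0.9,0,-0.9],[0,0,0]],
    [[-0.6,0,-0.5],[0,0,0]],
    [[0,0,0],[0,0,0]],
    [[0,0,0],[0,0,0]],
  ],
)

```text
clock: 14.0
ee_pos: [0.4735, -0.1182, 0.3946]
ee_rot: [[0.969, 0.246, 0.012], [0.245, -0.969, 0.013], [0.015, -0.01, -1.0]]
ft_force: [0.1, 0.0, -0.5]
finger_gap: 0.0003
```

```bash
python3 -c "
from h import *
keyang();rel()
s=arm.camera('scene')[:,:,::-1];cv2.imwrite('pics/s3.png',s)
t=arm.camera('top')[:,:,::-1];cv2.imwrite('pics/t3.png',t)
T=timer(YAW,np.array([.578,-.0415,0]))
for L in(.7,.8,.9,1.):print(L,proj(arm.get_calibration('scene'),T(.06*np.sin(L-.5),-.055,.117+.06*np.cos(L-.5))))
p=s[180:300,220:340];m=(p.max(2)<45).astype('uint8');n,_,st,ce=cv2.connectedComponentsWithStats(m)
for i in range(1,n):
  if st[i,4]>25:print(st[i],ce[i]+[220,180])
cv2.imwrite('pics/f.png',cv2.resize(s[170:350,130:370],(800,600),interpolation=cv2.INTER_CUBIC))"
```

```text
key 6.2 dark at 6.21 contrast 59
t 14.1 rel x -115.7 y -172.5 z 146.1 yaw 0.248 toolz [ 0.012  0.013 -1.   ] F [-0.3  0.6  0.6] gap 0.0002
0.7 [[252.21894147 247.00812849]]
0.8 [[252.49821959 249.44463666]]
0.9 [[252.80576702 252.05635482]]
1.0 [[253.13828924 254.81453549]]
[27 70 13 11 97] [253.09278351 255.07216495]
[ 25  95  23   8 105] [255.65714286 278.53333333]
```

View pics/f.png

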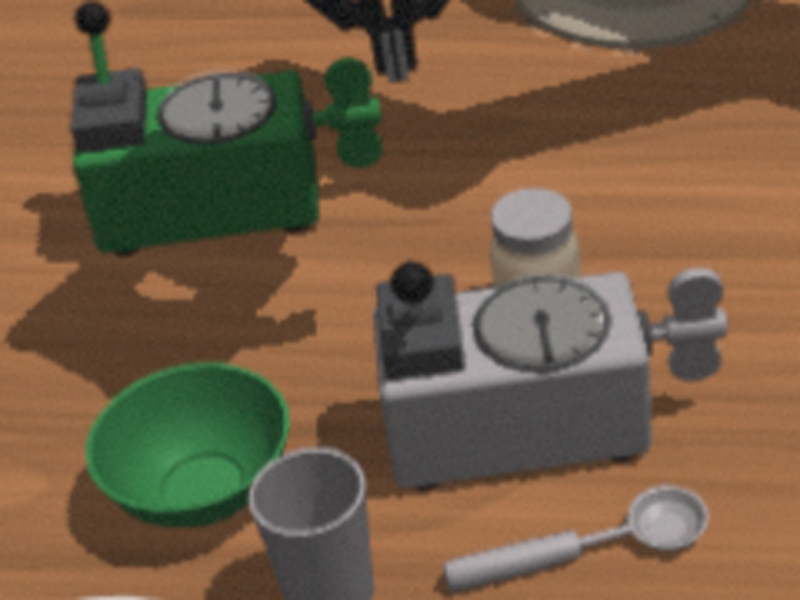

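The ball is at (253.1,255.1) in the scene picture, which matches lever 1.0 (254.8). The key reads 6.2, the tableware is undisturbed and the arm is clear of everything.

```bash
python3 -c "
from bench import arm
print(arm.finish_job())"
```

```text
the job is handed in; nothing more can be done
None
```

I wound the steel timer's key in three pushes with the closed fingertips, from about 0.84 to 2.2, then to 5.39, then to 6.2 rad. I then pushed the start lever over to its end, backed off, and handed the job in at about 14 s of the 58 s allowed.

- **Key:** the scene camera read 6.20 rad before and after the lever was flipped, within the 5.88 to 6.68 window. In the last picture the hand lies on the long mark.
- **Lever:** its ball sat about 0.3 px from where lever 1.0 should appear.
- **Arm and tableware:** the arm was clear of everything, with contact force near zero. The jar, bowl, spoon and tumbler looked undisturbed in the last picture. The tiffin was out of that crop, but the arm never went near it.

- **Early disagreement:** my first automatic dial reading gave 1.95 rad against 2.23 by eye. It came from a dial-centre offset of about 2 mm, which I corrected; the scene and top cameras then agreed to within 0.1 rad.
- **Tilt in the second push:** the tool tilted about 8° while pushing, and I rotated that out before going on.

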